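# Take the tube block out of the dry-block heater

## Task

Swing the heater's flat cover all the way aside about its pivot screw, then press down the end of the sunken metal tube block nearest the pivot screw so that its other end tips up. Take the block out, set it down (do not drop it) in the shallow steel tray so that it lies flat on the tray's floor with its wells up, and then swing the cover fully shut again. Leave the other things on the bench where they are.

Things in the scene. Friction and masses are not known exactly. Their poses are not given: they have to be found in the camera images.
- heater: white bench heater, fixed; its flat top (deck) is 60 mm above the bench. Origin on the bench under the middle of the block's resting place; z up, x along the block. In its frame (mm) the deck spans x -105..82, y -72..205 and its rectangular port spans x -64.5..59, y -28..28. The cover's pivot is at the port's -x end.
- cradle (a joint): tipping angle of the hinged floor under the block; axis along the heater's y at x = -9, z = 33 mm in its frame. 0 = level; pressing the block's -x end (the end at the pivot) down tips floor and block together to a stop at 0.38 rad, its +x end then 23 mm above the deck. About 4 N, 12 mm from the -x end; stays by friction. A 4 mm lip stops the block sliding.
- cover (a joint): angle (rad) of the flat steel cover (158 x 90 x 5 mm plate lying just over the deck, top 67 mm above the bench) about its vertical pivot screw: 0 = shut over the port, at a stop; grows counter-clockwise from above, towards the heater's +y; 1.65 = fully aside, at its other stop. Starts shut or up to 0.15 open. Stays where left; about 1 N at the knob moves it.
- knob_top (a point): centre of the top of the black round knob on the cover, 22 mm across, 30 mm high, its top 97 mm above the bench. At (128, -33) mm from the pivot in the heater's x, y when shut. This point turns with the cover.
- pivot (a point): pivot screw of the cover, a slotted round head 18 mm across; point on its axis at the cover's upper face. At x -79.5, y 40 mm in the heater's frame.
- block: plain aluminium tube block, 110 (x) x 50 (y) x 26 (z) mm, two rows of five dark wells on top, about 0.3 kg, loose. Origin at the centre of its underside. At the start it lies in the port along the heater's axes, its top 1 mm below the deck, 3 mm free at the sides, 4 at the +x end, 9 at the -x end: no room for fingers.
- tray: shallow open steel tray, 170 (x) x 130 (y) x 14 mm high, walls and floor 4 mm thick, loose, 0.8 kg, on the bench. Origin at the centre of its underside.
- tip_box: bystander: grey open divided tip box, 115 x 85 x 55 high mm; origin at the centre of its underside
- bottle: bystander: clear bottle with white cap, 72 across, 170 high mm; origin at the centre of its underside
- jar: bystander: amber jar with black cap, 60 across, 85 high mm; origin at the centre of its underside
- beaker: bystander: glass beaker, 72 across, 85 high mm; origin at the centre of its underside
- calculator: bystander: black pocket calculator, 120 x 75 x 14 mm; origin at the centre of its underside
- tube_rack: bystander: white tube rack, 90 x 160 x 77 high mm; origin at the centre of its underside
Not all that is in view belongs to the job. Several things have the shape of the tray; the one meant has the colours described above.

How it is judged:
By the outcome, as a careful person would: the job done as asked, in the order asked, and still so for the second after the job is handed in, with the robot touching nothing.
It also fails if it takes over 72 s, if anything falls off the work surface, if the arm or the gripper's body presses on something with over 40 N, if the wrist force passes 120 N, or if a joint passes its speed limit or range.

## Robot

A 6-joint arm with a two-finger parallel gripper is mounted at the origin on the work surface. World frame = base frame: x ahead of the robot, y to its left, z up, the work surface at z = 0. Lengths are in mm, angles in rad, forces in N, time in s.
With the tool pointing down it reaches from about 325 to 900 mm from the base axis. Payload 6.1 kg.
Tool frame: the origin (TCP) lies at the very end of the fingers, on their centre line; the grasp point (between the pads) lies 19 mm behind it; z points along the fingers, y is the line along which they close (so a half turn about z gives the same grasp; the last joint's range is limited). The gripper opens to 85 mm and grips with 20 to 120 N. Pads are 22 mm wide; open, the fingers measure 114 mm over their backs; the gripper's body (76 mm by 85 mm) begins 54 mm behind the grasp point. The pads swing forward as they close: fully open they stand 13 mm farther back than shut.
Start: joints at [1.22, 0.22, 1.526, -0, 1.395, -0.126], TCP at [139.319, 609.267, 231.3] pointing down, gripper open.
Joint ranges: [-2.98, 2.98], [-0.91, 2.08], [0.09, 2.57], [-1.24, 4.39], [0.2, 2.65], [-2.68, 2.68]. Speed limits (rad/s): [2.57, 2.57, 3.01, 3.14, 3.14, 3.14].

## Interface

Orientations are given as a rotation vector (axis times angle).
In Python, from workcell import sensors, optics, workorder gives the robot as it stands.
- The arm moves only by the tool move_arm, never from a script. Its argument "targets" is a list of rows, each a list of 5 numbers: the opening, from -1 (shut) to 1 (fully open), then the shift along the world's x, y, z in units of 0.02 m (1.0 is 0.02 m), then the turn about the world's z in units of 0.15 rad (1.0 is 0.15 rad). A call has 1 to 8 rows; each row shifts and turns the commanded pose from where the row before left it; what a row does not reach is not made up. A row lasts 1/8 s, in which the tool goes at most 62.5 mm and 10.7 degrees, less where a joint would pass 70% of its speed; a pose out of reach is approached as far as the arm can. A call with a number of a shift or a turn outside -1 to 1 is refused whole. A call with a gripper value outside its range is refused whole. The fingers move at their own pace and stop on an object; "force" is the grip in N (left out, the last holds). Time passes only in rows, so rows that do not move let the fingers close. It gives the time, the measured TCP pose, the force, the opening and the grip force at its end, in the units of the state.
- sensors.get_state(): the state, without advancing time (a new reading comes with each control period).
- optics.grab_frame(name): name is "scene" or "top" or "wrist"; returns a dict with "color" (480x640x3 uint8, red, green, blue), "mtx" (3x3 intrinsics, pixels), "R" (3x3) and "t" (3): a world point X has camera coordinates R X + t; the wrist camera has in their place "hand_eye" (4x4, takes a point from camera to tool coordinates, whose origin is the TCP and whose axes are the flange's). Camera axes: x right, y down, z forward; pixel columns grow to the right and rows downward; lengths in mm; the calibration is good to about 2 mm. The wrist camera is an equidistant fisheye: a pixel r from the principal point sees the ray r / f radians off the axis. A picture is of the moment at which its call begins: read the wrist's pose just before it. There is no depth.
- workorder.close_job(): hands the job in; it is judged then, once.
The state is a dict: "clock": time; "joint_pos": joint angles; "joint_vel": joint speeds; "joint_torque": joint torques, N m; "position": TCP position; "orientation": TCP orientation; "contact_force": force on the tool from outside, world axes, zero at the start; "moment": the same for the moment, N m; "finger_gap": finger opening in mm; "grasp_force": force on a finger pad.
Only numpy, scipy, OpenCV 4.12 (cv2) and the standard library are available. Lean on these libraries where they do the work, as an engineer would, in place of code of your own. Each camera call takes 0.05 s, during which the arm holds its last target. There are 200 camera calls.

## Working session

There is one attempt and no reset: what is moved stays moved. The work goes in short steps, Python scripts to look and compute and a tool call to move; the robot and the scene stay as the last step left them, time stands still between calls to the robot, and variables do not carry over. Pictures are saved under pics/ and viewed, at most 10 in all, crops included, and the job is handed in when it is done.

Besides the shell and the picture viewer there is one more tool, called in YAML: its name, and indented under it one key for each argument. move_arm: Moves the arm, as the interface text tells. Its arguments: {"type":"object","properties":{"targets":{"type":"array","items":{"type":"array","items":{"type":"number"}}},"force":{"type":"number"}},"required":["targets"]}

```bash
mkdir -p pics
python3 - <<'E'
from workcell import sensors, optics
import cv2,pickle
s=sensors.get_state(); print(s)
d={}
for n in("scene","top"):
    f=optics.grab_frame(n); d[n]=f
    cv2.imwrite(f"pics/{n}0.png",f["color"][:,:,::-1])
    print(n,f["mtx"],f["R"],f["t"])
pickle.dump(d,open("d0.pkl","wb"))
E
```

```text
{'clock': 0.0, 'joint_pos': array([ 1.21989265e+00,  2.21226002e-01,  1.52759444e+00,  2.21534767e-05,
        1.39469033e+00, -1.26137602e-01]), 'joint_vel': array([ 0.00053802,  0.00054781,  0.00092409, -0.00017672,  0.00196799,
        0.00067848]), 'joint_torque': array([ 2.40431618e-03, -4.96895850e+01, -3.89399421e+01, -7.24744996e-05,
        1.08938207e-02, -1.15844435e-05]), 'position': array([139.11317288, 608.71370395, 230.20813578]), 'orientation': array([-3.52271743e-01, -3.12130103e+00,  2.91912969e-03]), 'contact_force': array([ 0.24645777, -1.25782994,  0.19248017]), 'moment': array([-0.05398404,  0.01150965,  0.06139804]), 'grasp_force': 0.0, 'finger_gap': 85.2491418180065}
scene [[516.06268877   0.         317.42184682]
 [  0.         516.06268877 233.3775727 ]
 [  0.           0.           1.        ]] [[ 0.79440333  0.60731342  0.00968322]
 [ 0.39764981 -0.50796739 -0.76409669]
 [-0.45912741  0.61085149 -0.64502905]] [-386.94445579 -147.3109498  1591.74998158]
top [[587.3610318    0.         321.17199197]
 [  0.         587.3610318  230.10457681]
 [  0.           0.           1.        ]] [[-0.02321323 -0.99972109 -0.00434585]
 [-0.99019834  0.02359054 -0.13766167]
 [ 0.1377258   0.00110768 -0.99046978]] [   3.23741795  525.59858485 1426.87251007]
```

View pics/top0.png

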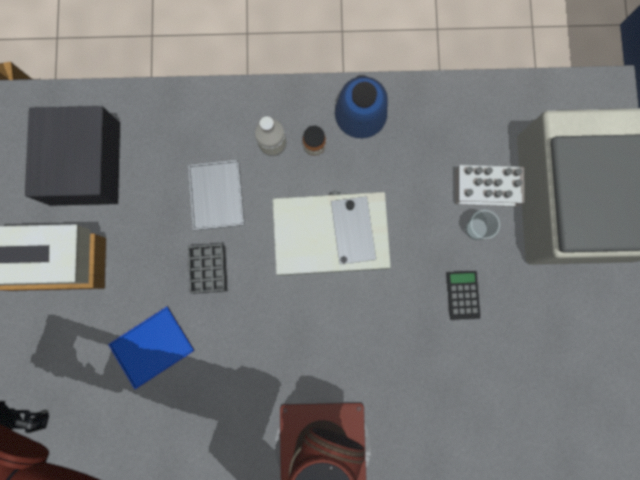

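View pics/scene0.png

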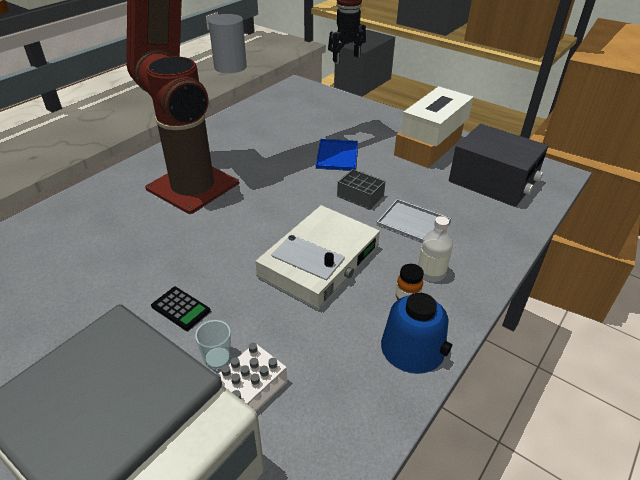

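Run:
```python
import pickle,cv2,numpy as np
d=pickle.load(open("d0.pkl","rb"));c=d["top"]["color"][:,:,::-1]
a=cv2.resize(c[185:285,265:400],None,fx=4,fy=4,interpolation=cv2.INTER_CUBIC)
b=cv2.resize(c[155:235,185:250],None,fx=4,fy=4,interpolation=cv2.INTER_CUBIC)
o=np.zeros((400,800,3),np.uint8);o[:400,:540]=a;o[:320,540:800]=b
cv2.imwrite("pics/c1.png",o)
```

```text
(no output)
```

View pics/c1.png

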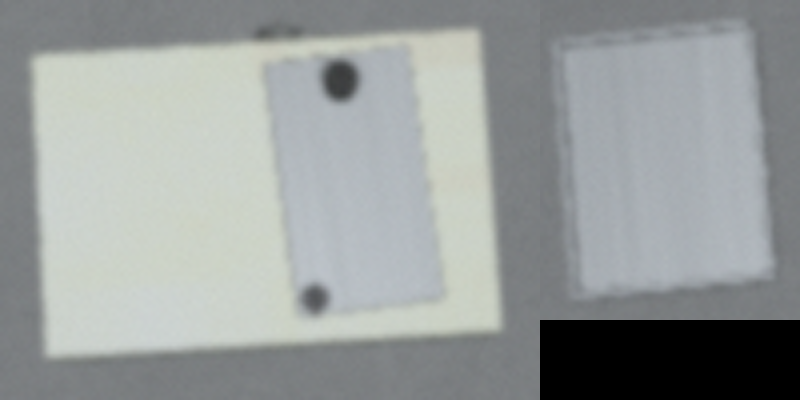

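```bash
cat > h.py <<'E'
import numpy as np, pickle
from scipy.optimize import least_squares
def proj(f,X):
    c=np.asarray(X)@f["R"].T+f["t"]; p=c@f["mtx"].T
    return p[:,:2]/p[:,2:]
def unproj(f,px,z):
    px=np.atleast_2d(px); r=np.c_[px,np.ones(len(px))]@np.linalg.inv(f["mtx"]).T@f["R"]
    C=-f["R"].T@f["t"]; return C+r*((z-C[2])/r[:,2])[:,None]
def rot(a): return np.array([[np.cos(a),-np.sin(a)],[np.sin(a),np.cos(a)]])
def place(q,P): # q=(x,y,yaw)
    P=np.atleast_2d(np.asarray(P,float)); return np.c_[P[:,:2]@rot(q[2]).T+q[:2],P[:,2]]
E
python3 - <<'E'
from h import *
d=pickle.load(open("d0.pkl","rb"));f=d["top"]
cv=lambda a,x0,y0,ox=0:(np.array(a,float)-[ox,0]+.5)/4-.5+[x0,y0]
H=cv([(32,54),(480,28),(502,330),(45,357),(315,298)],265,185)
HP=[(82,205,60),(82,-72,60),(-105,-72,60),(-105,205,60),(-79.5,40,68)]
for z in(60,0):
    P=np.array(HP,float);P[2:4,2]=z
    r=least_squares(lambda q:(proj(f,place(q,P))-H).ravel(),[580,0,0])
    print(z,r.x,np.round(r.fun.reshape(-1,2),2).tolist())
    q=r.x; piv=place(q,[(-79.5,40,67)])[0]
    k=unproj(f,cv([(340,80)],265,185),97)[0]
    b=(k-piv)[:2]; print("piv",piv,"knob",k,np.linalg.norm(b),"cover",np.arctan2(b[1],b[0])-q[2]-np.arctan2(-33,128))
T=cv([(555,38),(750,20),(775,277),(573,300)],185,155,540)
TP=[(85,65,14),(85,-65,14),(-85,-65,14),(-85,65,14)]
r=least_squares(lambda q:(proj(f,place(q,TP))-T).ravel(),[620,250,0]);print("tray",r.x,np.round(r.fun.reshape(-1,2),2).tolist())
E
```

```text
60 [ 5.29863229e+02 -9.86507819e+01  3.40211757e-02] [[-0.05, -0.0], [-0.14, 0.1], [-0.09, 0.07], [0.23, -0.12], [0.06, -0.03]]
piv [449.04864807 -61.37809023  67.        ] knob [577.2157771 -78.9185903  97.       ] 129.36182630953908 cover 0.08228529244805144
0 [ 5.31531790e+02 -9.90289922e+01  3.51836005e-02] [[0.06, -0.57], [-0.06, -0.6], [-2.58, 1.15], [2.33, 0.83], [0.24, -0.71]]
piv [450.67393719 -61.85026651  67.        ] knob [577.2157771 -78.9185903  97.       ] 127.68776341439303 cover 0.08306070916085043
tray [6.27981988e+02 2.58680109e+02 8.19039660e-02] [[-0.77, 0.28], [0.81, -0.44], [0.29, 0.26], [-0.33, -0.13]]
```

Heater is at (530,-99), yaw 0.034. The knob is at (577,-79), cover about 0.08 open, and the steel tray is at (628,259), yaw 0.08. Next I move above the knob.

move_arm:
  targets:
    - [0, 0.63, -0.98, 0, 0.1]
    - [0, 0.63, -0.98, 0, 0.1]
    - [0, 0.63, -0.98, 0, 0.1]
    - [0, 0.63, -0.98, 0, 0.1]
    - [0, 0.63, -0.98, 0, 0.1]
    - [0, 0.63, -0.98, 0, 0.1]
    - [0, 0.63, -0.98, 0, 0]
    - [0, 0.63, -0.98, 0, 0]
  force: 30

```text
clock: 1.1
position: [240.3, 451.5, 230.8]
orientation: [-0.212, -3.134, 0.001]
contact_force: [-0.5, 1.1, -0.3]
finger_gap: 42.9
grasp_force: 0.0
```

move_arm:
  targets:
    - [0, 0.63, -0.98, 0, 0]
    - [0, 0.63, -0.98, 0, 0]
    - [0, 0.63, -0.98, 0, 0]
    - [0, 0.63, -0.98, 0, 0]
    - [0, 0.63, -0.98, 0, 0]
    - [0, 0.63, -0.98, 0, 0]
    - [0, 0.63, -0.98, 0, 0]
    - [0, 0.63, -0.98, 0, 0]

```text
clock: 2.1
position: [341.0, 294.9, 230.9]
orientation: [-0.211, -3.134, 0.001]
contact_force: [-0.2, -0.5, 0.2]
finger_gap: 43.0
grasp_force: 0.0
```

move_arm:
  targets:
    - [0, 0.63, -0.98, 0, 0]
    - [0, 0.63, -0.98, 0, 0]
    - [0, 0.63, -0.98, 0, 0]
    - [0, 0.63, -0.98, 0, 0]
    - [0, 0.63, -0.98, 0, 0]
    - [0, 0.63, -0.98, 0, 0]
    - [0, 0.63, -0.98, 0, 0]
    - [0, 0.63, -0.98, 0, 0]

```text
clock: 3.1
position: [441.8, 138.1, 230.9]
orientation: [-0.212, -3.134, 0.0]
contact_force: [0.1, -0.5, 0.2]
finger_gap: 42.6
grasp_force: 0.0
```

move_arm:
  targets:
    - [0, 0.63, -0.98, 0, 0]
    - [0, 0.63, -0.98, 0, 0]
    - [0, 0.63, -0.98, 0, 0]
    - [0, 0.63, -0.98, 0, 0]
    - [0, 0.63, -0.98, 0, 0]
    - [0, 0.63, -0.98, 0, 0]
    - [0, 0.63, -0.98, 0, 0]
    - [0, 0.63, -0.98, 0, 0]

```text
clock: 4.1
position: [543.2, -19.1, 231.2]
orientation: [-0.212, -3.134, -0.0]
contact_force: [1.7, 0.4, 0.5]
finger_gap: 42.6
grasp_force: 0.0
```

move_arm:
  targets:
    - [0, 0.6, -0.98, -0.5, 0]
    - [0, 0.6, -0.98, -0.5, 0]
    - [0, 0.55, -1, -0.5, 0]
    - [0, 0, 0, -0.5, 0]
    - [0, 0, 0, -0.5, 0]
    - [0, 0, 0, 0, 0]

```text
clock: 4.85
position: [576.6, -76.4, 180.0]
orientation: [-0.21, -3.132, -0.001]
contact_force: [0.5, 0.2, 0.4]
finger_gap: 42.3
grasp_force: 0.0
```

move_arm:
  targets:
    - [0, 0, -0.1, -0.9, 0]
    - [0, 0, 0, -0.9, 0]
    - [0, 0, 0, -0.9, 0]
    - [0, 0, 0, -0.9, 0]
    - [0, 0, 0, -0.9, 0]
    - [0, 0, 0, -0.8, 0]
    - [-1, 0, 0, 0, 0]
    - [-1, 0, 0, 0, 0]

```text
clock: 5.85
position: [576.7, -79.0, 74.2]
orientation: [-0.211, -3.132, -0.001]
contact_force: [0.2, -1.4, -9.5]
finger_gap: 20.4
grasp_force: 29.9
```

move_arm:
  targets:
    - [-1, 0, 0, 0, 0]
    - [-1, 0, 0, 0, 0]

```text
clock: 6.1
position: [576.7, -79.0, 74.3]
orientation: [-0.212, -3.133, -0.0]
contact_force: [-0.9, -1.3, -13.7]
finger_gap: 20.7
grasp_force: 29.8
```

Run:
```python
from h import *
p=np.array([449,-61.4]); k=np.array([577,-79.]);a0=np.arctan2(*(k-p)[::-1]);R=131
for n,a in enumerate(np.linspace(a0,0.034+1.65-.252+.04,15)): 
    q=p+R*np.array([np.cos(a),np.sin(a)])
    if n: print(n,np.round((q-l)/20,2),round((a-la)/.15,2),np.round(q))
    l=q;la=a
```

```text
1 [0.06 0.75] 0.77 [580. -64.]
2 [-0.03  0.75] 0.77 [579. -49.]
3 [-0.11  0.74] 0.77 [577. -34.]
4 [-0.2   0.73] 0.77 [573. -20.]
5 [-0.28  0.7 ] 0.77 [568.  -6.]
6 [-0.36  0.66] 0.77 [560.   7.]
7 [-0.43  0.62] 0.77 [552.  20.]
8 [-0.5   0.56] 0.77 [542.  31.]
9 [-0.56  0.5 ] 0.77 [531.  41.]
10 [-0.61  0.43] 0.77 [518.  50.]
11 [-0.66  0.36] 0.77 [505.  57.]
12 [-0.7   0.28] 0.77 [491.  63.]
13 [-0.72  0.2 ] 0.77 [477.  67.]
14 [-0.74  0.12] 0.77 [462.  69.]
```

move_arm:
  targets:
    - [-1, 0.06, 0.75, 0, 0.77]
    - [-1, -0.03, 0.75, 0, 0.77]
    - [-1, -0.11, 0.74, 0, 0.77]
    - [-1, -0.2, 0.73, 0, 0.77]
    - [-1, -0.28, 0.7, 0, 0.77]
    - [-1, -0.36, 0.66, 0, 0.77]
    - [-1, -0.43, 0.62, 0, 0.77]

```text
clock: 6.98
position: [549.0, 19.7, 74.2]
orientation: [1.044, -2.96, 0.0]
contact_force: [-2.0, -4.3, -12.3]
finger_gap: 20.5
grasp_force: 30.2
```

move_arm:
  targets:
    - [-1, -0.5, 0.56, 0, 0.77]
    - [-1, -0.56, 0.5, 0, 0.77]
    - [-1, -0.61, 0.43, 0, 0.77]
    - [-1, -0.66, 0.36, 0, 0.77]
    - [-1, -0.7, 0.28, 0, 0.77]
    - [-1, -0.72, 0.2, 0, 0.77]
    - [-1, -0.7, 0.12, 0, 0.77]

```text
clock: 7.85
position: [455.5, 137.8, 71.0]
orientation: [1.982, -2.38, 0.173]
contact_force: [0.3, 0.7, -0.4]
finger_gap: -0.1
grasp_force: 0.0
```

Run:
```python
from workcell import sensors, optics
import cv2
s=sensors.get_state(); print(s)
f=optics.grab_frame("top"); a=f["color"][150:300,230:430,::-1]
g=optics.grab_frame("scene")["color"][180:330,220:420,::-1]
import numpy as np
cv2.imwrite("pics/c2.png",cv2.resize(np.hstack([a,g]),None,fx=2,fy=2,interpolation=cv2.INTER_CUBIC))
```

```text
{'clock': 7.85, 'joint_pos': array([ 0.21036688,  0.05028069,  2.045017  , -0.13635284,  1.03314271,
       -2.6800491 ]), 'joint_vel': array([ 5.67293397e-01, -1.86295087e-01,  2.71562742e-01, -2.96303472e-01,
       -1.12924870e-01,  5.54562258e-04]), 'joint_torque': array([-3.46638992e+00, -3.45522523e+01, -3.35203457e+01, -1.94797078e-01,
        1.66398492e-01,  3.16132468e-05]), 'position': array([455.51738978, 137.77416766,  70.97868751]), 'orientation': array([ 1.98214184, -2.38030756,  0.17301283]), 'contact_force': array([ 0.2879073 ,  0.69300818, -0.38789085]), 'moment': array([ 0.08093846,  0.01965741, -0.02651516]), 'grasp_force': 0.0, 'finger_gap': -0.13125900182850953}
```

View pics/c2.png

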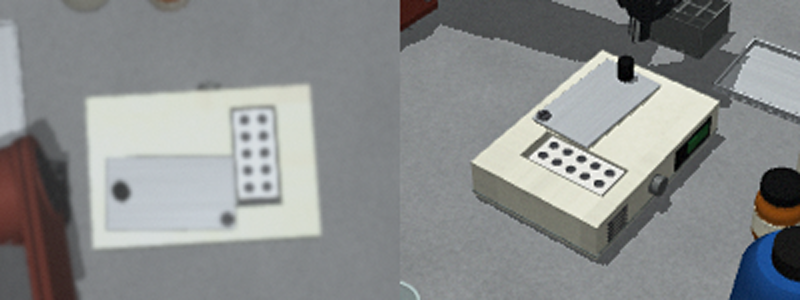

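```bash
cat >> h.py <<'E'
HQ=np.array([529.9,-98.7,.034]); PIV=np.array([449.05,-61.4])
def cover(f,px):
    k=unproj(f,px,97)[0]; b=k[:2]-PIV
    return k,np.arctan2(b[1],b[0])-HQ[2]-np.arctan2(-33,128)
E
python3 - <<'E'
from h import *
f=pickle.load(open("d0.pkl","rb"))["top"]
print(cover(f,[290.25,244.75]))
E
```

```text
(array([483.67857609,  65.1777399 ,  97.        ]), np.float64(1.5220728688782201))
```

move_arm:
  targets:
    - [-1, 0, 0, 1, -1]
    - [-1, 0, 0, 1, -1]
    - [-1, 0, 0, 1, -1]
    - [-1, 0, 0, 1, -1]
    - [-1, 0, 0, 0, -1]
    - [-1, 0, 0, 0, -1]
    - [-1, 0, 0, 0, -1]

```text
clock: 8.82
position: [455.5, 136.4, 150.6]
orientation: [0.501, -3.01, 0.108]
contact_force: [0.2, 0.0, -0.2]
finger_gap: -0.2
grasp_force: 0.0
```

Run:
```python
from workcell import sensors
from scipy.spatial.transform import Rotation as R
import numpy as np
s=sensors.get_state(); m=R.from_rotvec(s["orientation"]).as_matrix()
print(m.round(4), s["joint_pos"], np.degrees(np.arccos(-m[2,2])))
```

```text
[[-0.9423 -0.3262 -0.0752]
 [-0.32    0.9437 -0.0843]
 [ 0.0985 -0.0554 -0.9936]] [ 0.17458232  0.01695881  1.9104774  -0.0725808   1.30386895 -1.70402655] 6.486376858138523
```

move_arm:
  targets:
    - [-1, 0.75, -0.88, 0, -0.1]
    - [-1, 0.75, -0.88, 0, -0.1]
    - [-1, 0.75, -0.88, 0, 0]
    - [-1, 0.7, -0.88, 0, 0]
    - [-1, 0, 0, -0.9, 0]
    - [-1, 0, 0, -0.9, 0]
    - [-1, 0, 0, -0.9, 0]
    - [-1, 0, 0, -0.9, 0]

```text
clock: 9.82
position: [511.6, 66.7, 74.5]
orientation: [0.466, -3.009, 0.106]
contact_force: [-0.6, -0.5, -0.0]
finger_gap: -0.2
grasp_force: 0.0
```

move_arm:
  targets:
    - [-1, -0.4, 0.03, 0, 0]
    - [-1, -0.3, 0.03, 0, 0]
    - [-1, -0.2, 0.03, 0, 0]
    - [-1, 0, 0, 0, 0]

```text
clock: 10.32
position: [494.7, 68.1, 77.2]
orientation: [0.466, -3.012, 0.107]
contact_force: [-0.8, 0.0, 0.0]
finger_gap: 0.1
grasp_force: 0.0
```

move_arm:
  targets:
    - [-1, -0.2, 0.03, 0, 0]
    - [-1, -0.2, 0.02, 0, 0]
    - [-1, 0, 0, 0, 0]

```text
clock: 10.7
position: [489.0, 69.0, 77.4]
orientation: [0.466, -3.017, 0.108]
contact_force: [7.9, -0.2, -2.6]
finger_gap: 0.1
grasp_force: 3.8
```

move_arm:
  targets:
    - [-1, -0.15, 0.02, 0, 0]
    - [-1, 0, 0, 0, 0]

```text
clock: 10.95
position: [488.6, 69.0, 77.6]
orientation: [0.467, -3.022, 0.11]
contact_force: [17.4, -1.8, -10.3]
finger_gap: -0.3
grasp_force: 7.8
```

move_arm:
  targets:
    - [-1, -0.15, 0.02, 0, 0]
    - [-1, 0, 0, 0, 0]

```text
clock: 11.2
position: [488.5, 69.2, 78.4]
orientation: [0.468, -3.029, 0.112]
contact_force: [25.2, -2.4, -15.4]
finger_gap: -0.3
grasp_force: 11.4
```

move_arm:
  targets:
    - [-1, 0.4, 0, 0.5, 0]
    - [-1, 0, 0, 0.8, 0]
    - [-1, 0, 0, 0.8, 0]
    - [-1, 0, -0.96, 0, -0.5]
    - [-1, 0, -0.96, 0, -0.5]
    - [-1, 0, -0.96, 0, -0.5]
    - [-1, 0, -0.96, 0, -0.4]
    - [-1, 0, -0.96, 0, 0]

```text
clock: 12.2
position: [488.2, -26.9, 119.1]
orientation: [0.034, -3.038, 0.085]
contact_force: [0.3, 0.1, -0.1]
finger_gap: 0.1
grasp_force: 0.0
```

move_arm:
  targets:
    - [-1, 0, -0.96, 0, 0]
    - [-1, 0, -0.96, 0, 0]
    - [-1, 0, -0.96, 0, 0]
    - [-1, 0, -0.95, 0, 0]
    - [-1, 0, 0, -0.8, 0]
    - [-1, 0, 0, -0.8, 0]
    - [-1, 0, 0, -0.5, 0]
    - [-1, 0, 0, 0, 0]

```text
clock: 13.2
position: [487.3, -101.9, 74.8]
orientation: [0.034, -3.035, 0.084]
contact_force: [-0.0, -0.3, -0.5]
finger_gap: -0.1
grasp_force: 0.0
```

move_arm:
  targets:
    - [-1, 0, -0.1, -0.5, 0]
    - [-1, 0, 0, -0.3, 0]
    - [-1, 0, 0, -0.2, 0]
    - [-1, 0, 0, -0.1, 0]
    - [-1, 0, 0, 0, 0]

```text
clock: 13.82
position: [484.7, -104.9, 54.4]
orientation: [0.033, -3.029, 0.085]
contact_force: [-14.4, -0.9, 13.3]
finger_gap: -0.1
grasp_force: 7.9
```

move_arm:
  targets:
    - [-1, 0, 0, -0.1, 0]
    - [-1, 0, 0, -0.1, 0]
    - [-1, 0, 0, -0.05, 0]
    - [-1, 0, 0, 0, 0]

```text
clock: 14.32
position: [481.3, -104.9, 48.4]
orientation: [0.033, -3.021, 0.084]
contact_force: [-21.4, -3.0, 15.2]
finger_gap: -0.3
grasp_force: 11.7
```

move_arm:
  targets:
    - [-1, -0.15, 0, -0.05, 0]
    - [-1, 0, 0, -0.1, 0]
    - [-1, 0, 0, 0, 0]

```text
clock: 14.7
position: [481.2, -105.1, 47.9]
orientation: [0.033, -3.027, 0.085]
contact_force: [-21.3, 0.4, 27.9]
finger_gap: 0.3
grasp_force: 16.9
```

Run:
```python
from workcell import sensors, optics
import cv2,numpy as np
print(sensors.get_state()["position"])
a=optics.grab_frame("top")["color"][150:300,230:430,::-1]
g=optics.grab_frame("scene")["color"][180:330,220:420,::-1]
cv2.imwrite("pics/c3.png",cv2.resize(np.hstack([a,g]),None,fx=2,fy=2,interpolation=cv2.INTER_CUBIC))
```

```text
[ 481.15921227 -105.08065313   47.87927733]
```

View pics/c3.png

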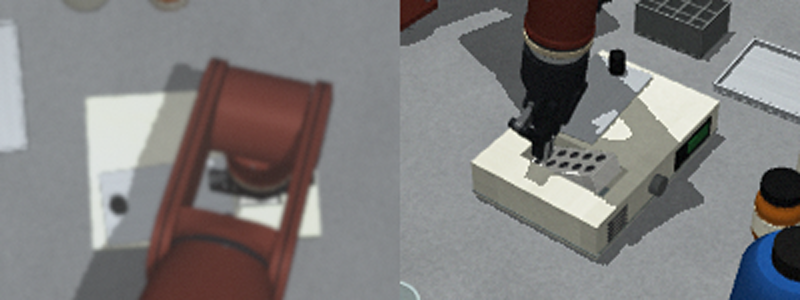

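move_arm:
  targets:
    - [-1, 0, 0, 0.6, 0]
    - [-1, 0, 0, 0.8, 0]
    - [-1, 0, 0, 1, 0]
    - [0, 0.15, 0.98, 0.9, 0]
    - [0.5, 0.15, 0.98, 0.9, 0]
    - [0.5, 0.15, 0.98, 0.9, 0]
    - [0.5, 0.15, 0.98, 0.9, 0]
    - [0.5, 0.15, 0.98, 0.9, 0]

```text
clock: 15.8
position: [501.1, -6.0, 185.9]
orientation: [0.033, -3.039, 0.085]
contact_force: [-0.3, 0.3, 0.2]
finger_gap: 64.2
grasp_force: 0.0
```

move_arm:
  targets:
    - [0.5, 0.15, 0.98, 0.9, 0]
    - [0.5, 0.15, 0.98, 0.9, 0]
    - [0.5, 0.15, 0.98, 0.9, 0]
    - [0.5, 0.15, 0.98, 0.9, 0]
    - [0.5, 0.15, 0.98, 0.9, 0]
    - [0.5, 0.15, 0.98, 0.9, 0]
    - [0.5, 0.15, 0.98, 0.9, 0]
    - [0.5, 0.15, 0.98, 0.5, 0]

```text
clock: 16.8
position: [524.9, 151.4, 321.9]
orientation: [0.033, -3.039, 0.085]
contact_force: [0.2, 0.5, -0.1]
finger_gap: 64.4
grasp_force: 0.0
```

move_arm:
  targets:
    - [0.5, 0.16, 0.98, 0, 0]
    - [0.5, 0.16, 0.98, 0, 0]
    - [0.5, 0.16, 0.98, 0, 0]
    - [0.5, 0.16, 0.98, 0, 0]
    - [0.5, 0.16, 0.98, 0, 0]
    - [0.5, 0.16, 0.98, 0, 0]
    - [0.5, 0.16, 0.98, 0, 0]
    - [0.5, 0.16, 0.98, 0, 0]

```text
clock: 17.8
position: [550.3, 308.2, 320.4]
orientation: [0.033, -3.038, 0.085]
contact_force: [0.5, 0.3, 0.7]
finger_gap: 63.9
grasp_force: 0.0
```

move_arm:
  targets:
    - [0.5, 0.16, 0.98, 0, 0]
    - [0.5, 0.16, 0.98, 0, 0]
    - [0.5, 0.16, 0.98, 0, 0]
    - [0.5, 0.16, 0.98, 0, 0]
    - [0.5, 0.16, 0.98, 0, 0]
    - [0.5, 0.16, 0.98, 0, 0]
    - [0.5, 0.16, 0.98, 0, 0]

```text
clock: 18.68
position: [572.5, 445.4, 320.2]
orientation: [0.033, -3.038, 0.085]
contact_force: [0.2, -0.3, 0.3]
finger_gap: 63.9
grasp_force: 0.0
```

```bash
cat > st.py <<'E'
from workcell import sensors
from scipy.spatial.transform import Rotation as R
import numpy as np
s=sensors.get_state(); m=R.from_rotvec(s["orientation"]).as_matrix()
print("toolz",m[:,2].round(3),"y-angle",np.arctan2(m[1,1],m[0,1]).round(3),"j",s["joint_pos"].round(3),"p",s["position"].round(1),np.hypot(*s["position"][:2]))
E
python3 st.py; python3 -c "
from h import *;print(cover(pickle.load(open('d0.pkl','rb'))['top'],[230+118.5/2-.5,150+204.5/2-.5]))"
```

```text
toolz [-0.102 -0.057 -0.993] y-angle 1.595 j [ 0.55   0.535  0.965  0.005  1.759 -1.041] p [572.5 445.4 320.2] 725.3477625164678
(array([467.03529777,  69.00774685,  97.        ]), np.float64(1.6520630154606537))
```

move_arm:
  targets:
    - [0.5, 0.98, 0.54, 0, 0]
    - [0.5, 0.98, 0.54, 0, 0]
    - [0.5, 0.98, 0.54, 0, 0]
    - [0.5, 0.98, 0.54, 0, 0]
    - [0.5, 0.98, 0.54, 0, 0]
    - [0.5, 0.98, 0.54, 0, 0]
    - [0.5, 0.98, 0.54, 0, 0]

```text
clock: 19.55
position: [697.9, 511.8, 308.6]
orientation: [0.033, -3.04, 0.081]
contact_force: [0.6, 1.1, 3.7]
finger_gap: 63.9
grasp_force: 0.0
```

move_arm:
  targets:
    - [0.5, 0.98, 0.54, 0, 0]
    - [0.5, 0.98, 0.54, 0, 0]
    - [0.5, 0, 0, 0, 0]

```text
clock: 19.92
position: [712.4, 514.7, 305.5]
orientation: [0.032, -3.073, 0.049]
contact_force: [-0.8, 0.2, -0.2]
finger_gap: 64.1
grasp_force: 0.0
```

```bash
python3 st.py
```

```text
toolz [-0.067 -0.033 -0.997] y-angle 1.593 j [ 0.534  1.117  0.088  0.007  2.011 -1.055] p [712.4 514.7 305.5] 878.9270516065135
```

It works as hoped: pushing at the reach limit undoes the tilt. I'll continue a little at a time.

move_arm:
  targets:
    - [0.5, 0.9, 0.5, 0, 0]
    - [0.5, 0.9, 0.5, 0, 0]
    - [0.5, 0, 0, 0, 0]

```text
clock: 20.3
position: [724.6, 517.6, 292.5]
orientation: [0.032, -3.091, 0.03]
contact_force: [0.1, -0.7, 0.5]
finger_gap: 64.0
grasp_force: 0.0
```

```bash
python3 st.py
```

```text
toolz [-0.05  -0.02  -0.999] y-angle 1.592 j [ 0.529  1.13   0.089  0.009  1.975 -1.059] p [724.6 517.6 292.5] 890.5396971984317
```

move_arm:
  targets:
    - [0.5, 0.9, 0.4, 0.3, 0]
    - [0.5, 0.9, 0.4, 0.3, 0]
    - [0.5, 0.9, 0.4, 0.3, 0]
    - [0.5, 0, 0, 0, 0]

```text
clock: 20.8
position: [741.5, 515.5, 295.2]
orientation: [0.032, -3.125, -0.006]
contact_force: [-0.5, 0.4, -0.2]
finger_gap: 64.1
grasp_force: 0.0
```

```bash
python3 st.py
```

```text
toolz [-0.016  0.004 -1.   ] y-angle 1.591 j [ 0.516  1.127  0.089  0.012  1.938 -1.071] p [741.5 515.5 295.2] 903.0830415498096
```

move_arm:
  targets:
    - [0.5, -0.28, -0.96, 0, 0.1]
    - [0.5, -0.28, -0.96, 0, 0]
    - [0.5, -0.28, -0.96, 0, 0]
    - [0.5, -0.28, -0.96, 0, 0]
    - [0.5, -0.28, -0.96, 0, 0]
    - [0.5, -0.28, -0.96, 0, 0]
    - [0.5, -0.28, -0.96, 0, 0]
    - [0.5, -0.28, -0.96, 0, 0]

```text
clock: 21.8
position: [695.9, 361.8, 295.2]
orientation: [0.056, -3.124, -0.006]
contact_force: [0.8, -0.4, 0.1]
finger_gap: 64.0
grasp_force: 0.0
```

move_arm:
  targets:
    - [0.5, -0.28, -0.96, 0, 0]
    - [0.5, -0.28, -0.96, 0, 0]
    - [0.5, -0.28, -0.96, 0, 0]
    - [0.5, -0.28, -0.96, 0, 0]
    - [0.5, -0.28, -0.96, 0, 0]
    - [0.5, -0.28, -0.96, 0, 0]
    - [0.5, -0.28, -0.96, 0, 0]
    - [0.5, -0.28, -0.96, 0, 0]

```text
clock: 22.8
position: [651.1, 208.1, 295.2]
orientation: [0.056, -3.124, -0.006]
contact_force: [0.5, -0.5, -0.0]
finger_gap: 64.1
grasp_force: 0.0
```

move_arm:
  targets:
    - [0.5, -0.28, -0.96, -0.5, 0]
    - [0.5, -0.28, -0.96, -0.5, 0]
    - [0.5, -0.28, -0.96, -0.5, 0]
    - [0.5, -0.28, -0.96, -0.5, 0]
    - [0.5, -0.28, -0.96, -0.5, 0]
    - [0.5, -0.28, -0.96, -0.5, 0]
    - [0.5, -0.28, -0.96, -0.5, 0]
    - [0.5, -0.28, -0.96, -0.5, 0]

```text
clock: 23.8
position: [606.3, 54.0, 214.4]
orientation: [0.056, -3.124, -0.005]
contact_force: [0.3, -0.0, 0.4]
finger_gap: 64.1
grasp_force: 0.0
```

move_arm:
  targets:
    - [0.5, -0.28, -0.96, -0.5, 0]
    - [0.5, -0.28, -0.96, -0.5, 0]
    - [0.5, -0.28, -0.96, -0.5, 0]
    - [0.5, -0.28, -0.96, -0.5, 0]
    - [0.5, -0.28, -0.96, -0.5, 0]
    - [0.5, -0.28, -0.96, -0.5, 0]
    - [0.5, -0.28, -0.9, -0.5, 0]
    - [0.5, 0, 0, 0, 0]

```text
clock: 24.8
position: [566.4, -79.3, 143.7]
orientation: [0.053, -3.122, -0.006]
contact_force: [0.3, -0.1, -1.0]
finger_gap: 63.7
grasp_force: 0.0
```

```bash
python3 st.py
python3 - <<'E'
from workcell import optics
import cv2
f=optics.grab_frame("wrist"); print(f["mtx"],f["hand_eye"])
cv2.imwrite("pics/w1.png",f["color"][:,:,::-1])
E
```

```text
toolz [-0.019  0.004 -1.   ] y-angle 1.605 j [-0.276  0.188  1.735 -0.002  1.238 -1.88 ] p [566.4 -79.3 143.7] 571.9078828137943
[[371.64829954   0.         313.63733551]
 [  0.         371.64829954 246.7700085 ]
 [  0.           0.           1.        ]] [[-4.30890953e-05 -9.65008923e-01 -2.62217041e-01  6.64285871e+01]
 [ 9.99999968e-01  2.43012921e-05 -2.53759471e-04 -3.81917798e-01]
 [ 2.51252367e-04 -2.62217044e-01  9.65008891e-01 -1.41922034e+02]
 [ 0.00000000e+00  0.00000000e+00  0.00000000e+00  1.00000000e+00]]
```

View pics/w1.png

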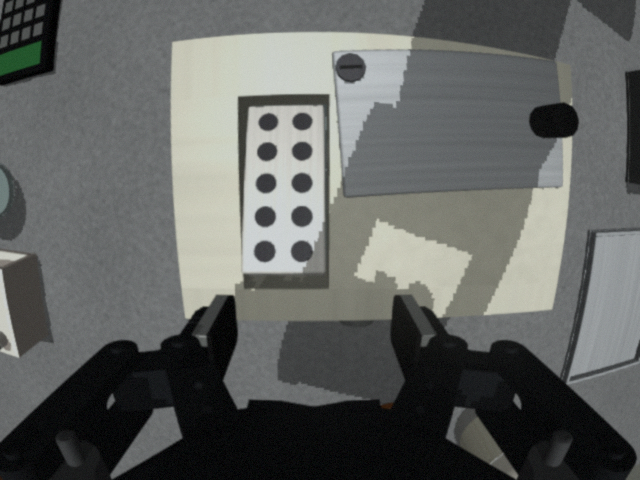

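```bash
cat > w.py <<'E'
from h import *
from workcell import sensors, optics
from scipy.spatial.transform import Rotation as R
import cv2
K=np.array([[371.648,0,313.637],[0,371.648,246.77],[0,0,1]])
HE=np.array([[-4.3e-05,-.965009,-.262217,66.4286],[1,2.4e-5,-2.54e-4,-.382],[2.5e-4,-.262217,.965009,-141.922]])
def wray(px,pos,rv,z):
    px=np.atleast_2d(np.array(px,float)); d=(px-K[:2,2])/K[0,0]; r=np.linalg.norm(d,axis=1,keepdims=True)
    v=np.c_[d/r*np.sin(r),np.cos(r)]; m=R.from_rotvec(rv).as_matrix()
    C=m@HE[:,3]+pos; v=v@HE[:,:3].T@m.T
    z=np.broadcast_to(z,len(px)); return C+v*((z-C[2])/v[:,2])[:,None]
def heat(X): return np.c_[(X[:,:2]-HQ[:2])@rot(HQ[2]),X[:,2]]
E
python3 - <<'E'
from w import *
s=sensors.get_state()
X=wray([(243,273),(327,273),(250,106),(322,106),(240,96),(328,96),(329,288)],s["position"],s["orientation"],[82,82,41,41,60,60,60])
print(heat(X).round(1))
E
```

```text
[[ 41.8 -22.9  82. ]
 [ 41.6  26.5  82. ]
 [-59.5 -23.1  41. ]
 [-58.6  24.3  41. ]
 [-63.5 -26.2  60. ]
 [-62.4  27.4  60. ]
 [ 59.2  28.8  60. ]]
```

move_arm:
  targets:
    - [0.5, -0.42, -0.9, 0, 0]
    - [0.5, 0, 0, -1, 0]
    - [0.5, 0, 0, -1, 0]
    - [0.5, 0, 0, -1, 0]
    - [0.5, 0, 0, -0.8, 0]
    - [0.5, 0, 0, -0.4, 0]
    - [0.4, 0, 0, 0, 0]

```text
clock: 25.72
position: [558.6, -95.8, 60.1]
orientation: [0.056, -3.123, -0.006]
contact_force: [0.5, 0.1, 0.4]
finger_gap: 59.9
grasp_force: 0.0
```

move_arm:
  targets:
    - [0.3, 0, 0, -0.1, 0]
    - [0.3, 0, 0, 0, 0]

```text
clock: 25.98
position: [559.5, -96.2, 59.5]
orientation: [0.056, -3.125, -0.005]
contact_force: [1.0, -0.6, 0.8]
finger_gap: 55.3
grasp_force: 0.0
```

move_arm:
  targets:
    - [-1, 0, -0.05, 0, 0]
    - [-1, 0, 0, 0, 0]
    - [-1, 0, 0, 0, 0]
  force: 100

```text
clock: 26.35
position: [559.7, -96.9, 59.9]
orientation: [0.056, -3.125, -0.006]
contact_force: [-0.2, 1.8, 6.1]
finger_gap: 47.6
grasp_force: 102.8
```

move_arm:
  targets:
    - [-1, 0.05, 0, 0.2, 0]
    - [-1, 0.05, 0, 0.3, 0]
    - [-1, 0.05, 0, 0.3, 0]
    - [-1, 0, 0, 0.4, 0]

```text
clock: 26.85
position: [561.9, -97.1, 83.1]
orientation: [0.056, -3.124, -0.006]
contact_force: [0.5, 0.0, -4.4]
finger_gap: 47.4
grasp_force: 103.2
```

move_arm:
  targets:
    - [-1, 0, 0, 0.6, 0]
    - [-1, 0, 0, 0.8, 0]
    - [-1, 0, 0, 0.8, 0]
    - [-1, 0, 0, 0.8, 0]
    - [-1, 0, 0, 0.8, 0]
    - [-1, 0.1, 0.4, 0.5, 0]
    - [-1, 0.25, 0.8, 0, 0]
    - [-1, 0.25, 0.9, 0, 0]

```text
clock: 27.85
position: [574.0, -53.5, 168.3]
orientation: [0.056, -3.123, -0.006]
contact_force: [0.7, 0.3, -4.0]
finger_gap: 47.7
grasp_force: 103.3
```

move_arm:
  targets:
    - [-1, 0.25, 0.94, 0, 0]
    - [-1, 0.25, 0.94, 0, 0]
    - [-1, 0.25, 0.94, 0, 0]
    - [-1, 0.25, 0.94, 0, 0]
    - [-1, 0.25, 0.94, 0, 0.1]
    - [-1, 0.25, 0.94, 0, 0.1]
    - [-1, 0.25, 0.94, 0, 0.1]
    - [-1, 0.25, 0.94, 0, 0]

```text
clock: 28.85
position: [614.4, 96.6, 168.9]
orientation: [0.127, -3.122, -0.005]
contact_force: [-0.7, -0.0, -3.3]
finger_gap: 47.9
grasp_force: 103.3
```

move_arm:
  targets:
    - [-1, 0.25, 0.94, 0, 0]
    - [-1, 0.25, 0.94, 0, 0]
    - [-1, 0.25, 0.94, 0, 0]
    - [-1, 0.25, 0.94, 0, 0]
    - [-1, 0.25, 0.94, 0, 0]
    - [-1, 0.25, 0.94, 0, 0]
    - [-1, 0.25, 0.9, 0, 0]
    - [-1, 0.15, 0.6, 0, 0]

```text
clock: 29.85
position: [652.3, 239.5, 168.8]
orientation: [0.127, -3.122, -0.005]
contact_force: [0.3, -0.6, -4.5]
finger_gap: 47.6
grasp_force: 103.4
```

```bash
python3 st.py
python3 - <<'E'
from workcell import optics
import cv2,numpy as np
f=optics.grab_frame("wrist")["color"]; g=optics.grab_frame("scene")["color"][100:280,300:500]
o=np.hstack([cv2.resize(f,(400,300)),cv2.resize(g,(333,300),interpolation=cv2.INTER_CUBIC)])
cv2.imwrite("pics/w2.png",o[:,:,::-1])
E
```

```text
toolz [-0.017  0.002 -1.   ] y-angle 1.652 j [ 0.235  0.441  1.368  0.007  1.348 -1.418] p [652.3 239.5 168.8] 694.8545039690464
```

View pics/w2.png

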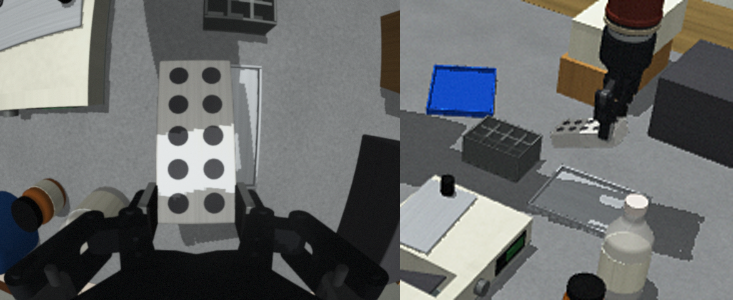

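move_arm:
  targets:
    - [-1, 0.15, 0.55, 0, 0]
    - [-1, 0.13, 0.52, 0, 0]
    - [-1, 0, 0, -1, 0]
    - [-1, 0, 0, -1, 0]
    - [-1, 0, 0, -1, 0]
    - [-1, 0, 0, -1, 0]
    - [-1, 0, 0, -0.8, 0]
    - [-1, 0, 0, -0.6, 0]

```text
clock: 30.95
position: [657.3, 259.4, 59.5]
orientation: [0.126, -3.121, -0.005]
contact_force: [-0.5, -0.0, -3.9]
finger_gap: 47.6
grasp_force: 103.5
```

move_arm:
  targets:
    - [-1, 0, 0, -0.3, 0]
    - [-1, 0, 0, -0.2, 0]
    - [-1, 0, 0, 0, 0]

```text
clock: 31.32
position: [657.9, 259.6, 51.2]
orientation: [0.126, -3.122, -0.005]
contact_force: [0.2, -0.0, -3.5]
finger_gap: 47.4
grasp_force: 103.5
```

Run:
```python
from workcell import optics
import cv2,numpy as np
f=optics.grab_frame("wrist")["color"]; g=optics.grab_frame("scene")["color"][140:260,360:480]
o=np.hstack([cv2.resize(f,(400,300)),cv2.resize(g,(300,300),interpolation=cv2.INTER_CUBIC)])
cv2.imwrite("pics/w3.png",o[:,:,::-1])
```

```text
(no output)
```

View pics/w3.png

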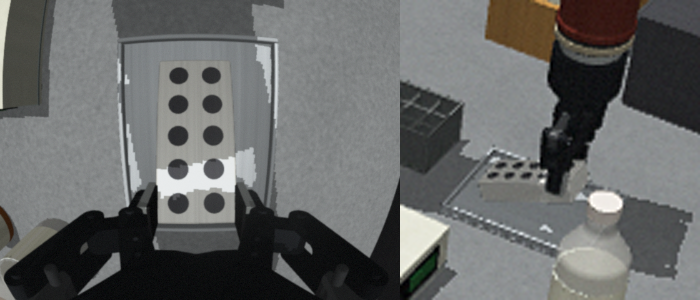

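move_arm:
  targets:
    - [-1, 0, 0, -0.15, 0]
    - [-1, 0.06, 0, -0.15, 0]
    - [-1, 0.06, 0, -0.15, 0]
    - [-1, 0.06, 0.01, -0.15, 0]
    - [-1, 0.06, 0, -0.15, 0]
    - [-1, 0.06, 0, -0.15, 0]
  force: 50

```text
clock: 32.17
position: [665.9, 260.5, 36.0]
orientation: [0.126, -3.126, -0.007]
contact_force: [0.6, 1.6, 8.6]
finger_gap: 47.3
grasp_force: 105.1
```

move_arm:
  targets:
    - [-1, 0.06, 0.01, -0.15, 0]
    - [-1, 0.05, 0, -0.15, 0]
    - [-1, 0.05, 0.01, -0.15, 0]
    - [-1, 0.05, 0, -0.15, 0]
    - [-1, 0, 0, 0, 0]

```text
clock: 32.8
position: [671.1, 260.6, 24.2]
orientation: [0.126, -3.129, -0.007]
contact_force: [4.1, 0.8, 6.8]
finger_gap: 47.4
grasp_force: 105.6
```

move_arm:
  targets:
    - [-1, 0, 0, -0.15, 0]
    - [-1, 0, 0, -0.15, 0]
    - [-1, 0, 0, 0, 0]

```text
clock: 33.17
position: [672.4, 261.0, 19.4]
orientation: [0.126, -3.131, -0.008]
contact_force: [6.2, 1.6, 8.9]
finger_gap: 47.7
grasp_force: 105.8
```

move_arm:
  targets:
    - [-1, 0, 0, -0.1, 0]
    - [-1, 0, 0, -0.1, 0]
    - [-1, 0, 0, 0, 0]

```text
clock: 33.55
position: [673.0, 260.8, 15.6]
orientation: [0.126, -3.133, -0.008]
contact_force: [7.2, -0.3, 8.4]
finger_gap: 47.5
grasp_force: 105.4
```

move_arm:
  targets:
    - [-1, 0, 0, -0.07, 0]
    - [-1, 0, 0, 0, 0]

```text
clock: 33.8
position: [672.9, 261.1, 14.2]
orientation: [0.126, -3.133, -0.008]
contact_force: [7.1, 2.1, 7.7]
finger_gap: 47.4
grasp_force: 105.3
```

move_arm:
  targets:
    - [-1, 0, 0, -0.07, 0]
    - [-1, 0, 0, 0, 0]

```text
clock: 34.05
position: [673.2, 260.9, 13.2]
orientation: [0.127, -3.133, -0.008]
contact_force: [6.3, 0.4, 9.5]
finger_gap: 47.4
grasp_force: 105.3
```

```bash
python3 st.py
python3 - <<'E'
from workcell import optics
import cv2,numpy as np
f=optics.grab_frame("wrist")["color"]; g=optics.grab_frame("scene")["color"][160:260,370:470]
o=np.hstack([cv2.resize(f,(400,300)),cv2.resize(g,(400,400),interpolation=cv2.INTER_CUBIC)[50:350]])
cv2.imwrite("pics/w4.png",o[:,:,::-1])
E
```

```text
toolz [-0.006  0.005 -1.   ] y-angle 1.652 j [ 0.258  0.657  1.373  0.007  1.116 -1.397] p [673.2 260.9  13.2] 721.9441112852592
```

View pics/w4.png

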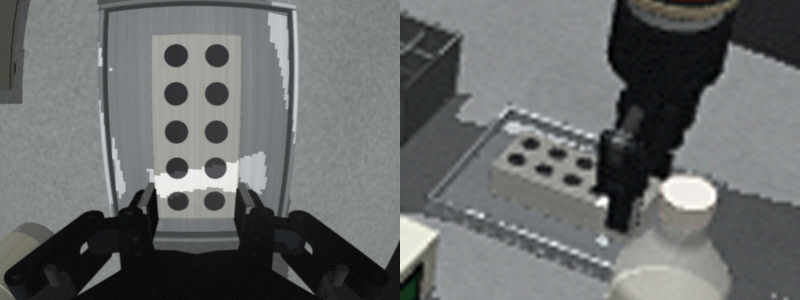

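move_arm:
  targets:
    - [-1, 0, 0, -0.07, 0]
    - [-1, 0, 0, 0, 0]

```text
clock: 34.4
position: [673.1, 260.9, 13.2]
orientation: [0.127, -3.133, -0.008]
contact_force: [2.2, -1.5, 16.4]
finger_gap: 47.2
grasp_force: 106.3
```

move_arm:
  targets:
    - [-1, 0, 0, -0.07, 0]
    - [-1, 0, 0, 0, 0]

```text
clock: 34.65
position: [673.2, 260.9, 13.1]
orientation: [0.127, -3.132, -0.007]
contact_force: [-1.8, -2.7, 24.6]
finger_gap: 48.0
grasp_force: 107.2
```

move_arm:
  targets:
    - [-1, 0, 0, -0.05, 0]
    - [-1, 0, 0, 0, 0]

```text
clock: 34.9
position: [673.2, 260.9, 13.1]
orientation: [0.127, -3.132, -0.007]
contact_force: [-4.2, -2.7, 29.0]
finger_gap: 47.7
grasp_force: 107.8
```

move_arm:
  targets:
    - [-1, 0, 0, 0.13, 0]
    - [-1, 0, 0, 0, 0]
    - [0.45, 0, 0, 0, 0]
    - [0.45, 0, 0, 0, 0]
    - [0.45, 0, 0, 0, 0]
    - [0.45, 0, 0, 0.2, 0]
    - [0.45, 0, 0, 0.5, 0]
    - [0.45, 0, 0, 0.8, 0]

```text
clock: 35.9
position: [667.5, 260.1, 37.4]
orientation: [0.126, -3.121, -0.005]
contact_force: [-0.1, -0.4, 0.1]
finger_gap: 61.9
grasp_force: 0.0
```

move_arm:
  targets:
    - [0.45, 0, 0, 1, 0]
    - [0.45, 0, 0, 1, 0]
    - [0.45, 0, 0, 1, 0]
    - [0.45, 0, 0, 1, 0]
    - [0, 0, 0, 0, 0]

```text
clock: 36.52
position: [669.5, 260.6, 120.2]
orientation: [0.127, -3.127, -0.007]
contact_force: [-0.3, 0.0, -0.7]
finger_gap: 45.0
grasp_force: 0.0
```

```bash
python3 st.py
python3 - <<'E'
from workcell import optics
import cv2,numpy as np
f=optics.grab_frame("wrist")["color"]; g=optics.grab_frame("scene")["color"]
t=optics.grab_frame("top")["color"]
o=np.hstack([cv2.resize(f,(400,300)),cv2.resize(g[160:260,370:470],(400,400),interpolation=cv2.INTER_CUBIC)[50:350]])
b=np.zeros((300,800,3),np.uint8); b[:,:400]=cv2.resize(t[150:300,230:430],(400,300),interpolation=cv2.INTER_CUBIC);b[:,400:]=cv2.resize(g[130:430,150:550],(400,300))
cv2.imwrite("pics/w5.png",np.vstack([o,b])[:,:,::-1])
E
```

```text
toolz [-0.013  0.004 -1.   ] y-angle 1.652 j [ 0.258  0.534  1.335  0.007  1.283 -1.395] p [669.5 260.6 120.2] 718.4263921095834
```

View pics/w5.png

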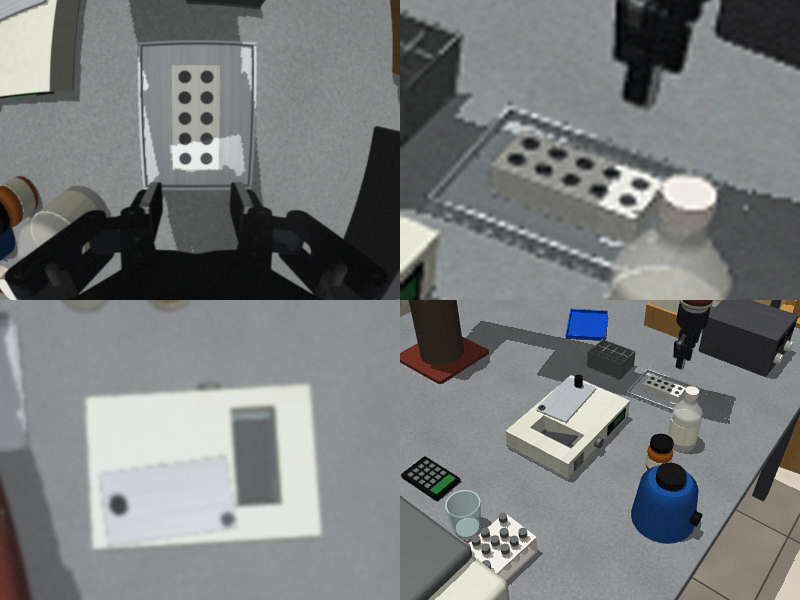

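move_arm:
  targets:
    - [-1, -0.97, -0.78, 0, -0.2]
    - [-1, -0.97, -0.78, 0, -0.2]
    - [-1, -0.97, -0.78, 0, -0.2]
    - [-1, -0.97, -0.78, 0, -0.2]
    - [-1, -0.97, -0.78, 0, -0.2]
    - [-1, -0.97, -0.78, 0, -0.2]
    - [-1, -0.97, -0.78, 0, -0.2]
    - [-1, -0.97, -0.78, 0, -0.1]
  force: 30

```text
clock: 37.67
position: [511.0, 134.8, 115.6]
orientation: [-0.226, -3.114, -0.007]
contact_force: [0.6, -0.4, -0.5]
finger_gap: 0.2
grasp_force: 0.0
```

move_arm:
  targets:
    - [-1, -0.97, -0.78, 0, 0]
    - [-1, -0.97, -0.78, 0, 0]
    - [-1, -0.97, -0.78, 0, 0]
    - [-1, -0.97, -0.78, 0, 0]
    - [-1, 0, 0, 0, 0]

```text
clock: 38.3
position: [433.4, 72.5, 115.8]
orientation: [-0.227, -3.114, -0.008]
contact_force: [-0.1, 0.4, -0.7]
finger_gap: -0.4
grasp_force: 0.0
```

```bash
python3 st.py
python3 - <<'E'
from h import *
p=PIV; R=131; a0=1.432+30/R; a1=-.218+24/R
l=None
for n,a in enumerate(np.linspace(a0,a1,17)):
    q=p+R*np.array([np.cos(a),np.sin(a)])
    print(n,np.round((q-l)/20,2) if n else "",round((a1-a0)/16/.15,2),np.round(q,1)); l=q
E
```

```text
toolz [-0.019  0.006 -1.   ] y-angle 1.425 j [-0.019 -0.099  2.089  0.006  1.17  -1.447] p [433.4  72.5 115.8] 439.42242817272745
0  -0.71 [437.2  69.1]
1 [0.69 0.03] -0.71 [451.1  69.6]
2 [ 0.69 -0.05] -0.71 [465.   68.6]
3 [ 0.68 -0.12] -0.71 [478.6  66.2]
4 [ 0.67 -0.19] -0.71 [492.   62.4]
5 [ 0.64 -0.26] -0.71 [504.8  57.1]
6 [ 0.61 -0.33] -0.71 [517.   50.6]
7 [ 0.57 -0.39] -0.71 [528.5  42.8]
8 [ 0.53 -0.45] -0.71 [539.1  33.8]
9 [ 0.48 -0.5 ] -0.71 [548.6  23.7]
10 [ 0.42 -0.55] -0.71 [557.1  12.7]
11 [ 0.36 -0.59] -0.71 [564.3   0.8]
12 [ 0.3  -0.63] -0.71 [570.3 -11.7]
13 [ 0.23 -0.66] -0.71 [574.8 -24.8]
14 [ 0.16 -0.68] -0.71 [578.  -38.3]
15 [ 0.09 -0.69] -0.71 [579.7 -52.1]
16 [ 0.01 -0.69] -0.71 [580. -66.]
```

move_arm:
  targets:
    - [-1, 0, -0.15, -0.95, 0]
    - [-1, 0, 0, -0.95, 0]
    - [-1, 0.3, 0, 0, -0.1]
    - [-1, 0.5, 0, 0, -0.7]
    - [-1, 0.69, 0, 0, -0.71]
    - [-1, 0.68, -0.12, 0, -0.71]
    - [-1, 0.67, -0.19, 0, -0.71]

```text
clock: 39.17
position: [492.9, 64.2, 79.3]
orientation: [-0.905, -2.992, -0.014]
contact_force: [-1.7, -0.6, 0.6]
finger_gap: 0.2
grasp_force: 0.5
```

move_arm:
  targets:
    - [-1, 0.64, -0.26, 0, -0.71]
    - [-1, 0.61, -0.33, 0, -0.71]
    - [-1, 0.57, -0.39, 0, -0.71]
    - [-1, 0.53, -0.45, 0, -0.71]
    - [-1, 0.48, -0.5, 0, -0.71]
    - [-1, 0.42, -0.55, 0, -0.71]

```text
clock: 39.92
position: [558.3, 14.6, 79.4]
orientation: [-1.801, -2.56, -0.022]
contact_force: [0.1, 0.9, 0.5]
finger_gap: -0.2
grasp_force: 0.6
```

move_arm:
  targets:
    - [-1, 0.36, -0.6, 0, -0.71]
    - [-1, 0.3, -0.63, 0, -0.71]
    - [-1, 0.23, -0.66, 0, -0.71]
    - [-1, 0.16, -0.68, 0, -0.71]
    - [-1, 0.05, -0.69, 0, -0.71]
    - [-1, 0, 0, 0, 0]

```text
clock: 40.67
position: [580.1, -51.6, 79.5]
orientation: [-2.411, -2.003, -0.025]
contact_force: [-0.6, -0.1, 0.2]
finger_gap: 0.0
grasp_force: 0.0
```

move_arm:
  targets:
    - [-1, 0, -0.4, 0, -0.4]
    - [-1, 0, -0.2, 0, 0]
    - [-1, 0, 0, 0, 0]

```text
clock: 41.05
position: [579.1, -62.9, 79.1]
orientation: [-2.468, -1.932, -0.025]
contact_force: [0.6, -0.2, 0.2]
finger_gap: -0.1
grasp_force: 0.0
```

move_arm:
  targets:
    - [-1, 0, -0.2, 0, 0]
    - [-1, 0, 0, 0, 0]

```text
clock: 41.3
position: [578.7, -67.1, 78.9]
orientation: [-2.469, -1.93, -0.024]
contact_force: [-0.7, 0.7, -0.2]
finger_gap: -0.1
grasp_force: 0.1
```

move_arm:
  targets:
    - [-1, 0, -0.2, 0, 0]
    - [-1, 0, 0, 0, 0]

```text
clock: 41.55
position: [578.7, -67.5, 78.9]
orientation: [-2.465, -1.927, -0.03]
contact_force: [-0.2, 13.1, 3.0]
finger_gap: 0.2
grasp_force: 6.6
```

move_arm:
  targets:
    - [-1, 0, -0.15, 0, 0]
    - [-1, 0, 0, 0, 0]

```text
clock: 41.8
position: [578.7, -67.8, 78.9]
orientation: [-2.462, -1.925, -0.033]
contact_force: [1.1, 23.9, 4.6]
finger_gap: -0.2
grasp_force: 11.4
```

move_arm:
  targets:
    - [-1, 0, 0.6, 0, 0]
    - [-1, 0, 0.6, 0.3, 0]
    - [-1, 0, 0, 1, 0]
    - [-1, 0, 0, 1, 0]
    - [-1, 0, 0.9, 1, 0]
    - [-1, 0, 0.9, 1, 0]
    - [-1, 0, 0.9, 1, 0]
    - [-1, 0, 0.9, 1, 0]

```text
clock: 42.8
position: [578.8, 23.6, 206.4]
orientation: [-2.469, -1.93, -0.025]
contact_force: [-0.4, -0.6, 0.6]
finger_gap: -0.1
grasp_force: 0.0
```

move_arm:
  targets:
    - [-1, 0, 0.98, 0, 0]
    - [-1, 0, 0.98, 0, 0]
    - [-1, 0, 0.98, 0, 0]
    - [-1, 0, 0.98, 0, 0]
    - [-1, 0, 0.98, 0, 0]
    - [-1, 0, 0.98, 0, 0]
    - [-1, 0, 0.98, 0, 0]
    - [-1, 0, 0.98, 0, 0]

```text
clock: 43.8
position: [578.8, 180.1, 204.9]
orientation: [-2.47, -1.93, -0.025]
contact_force: [-0.1, 0.2, -0.0]
finger_gap: 0.2
grasp_force: 0.0
```

Run:
```python
from h import *
from workcell import optics
import cv2
for n in("scene","top"):
    f=optics.grab_frame(n); g=cv2.cvtColor(f["color"],cv2.COLOR_RGB2GRAY)
    e=proj(f,np.array([[578,-90,97.],[449,-61.4,67]]))
    u,v=e[0].round().astype(int); c=g[v-8:v+9,u-8:u+9].astype(float); m=c<80
    ys,xs=np.nonzero(m); px=[u-8+xs.mean(),v-8+ys.mean()]
    print(n,e.round(1).tolist(),px,m.sum(),cover(f,px))
```

```text
scene [[325.3, 256.5], [291.0, 237.8]] [np.float64(325.8804347826087), np.float64(259.42391304347825)] 92 (array([585.04778727, -97.26615559,  97.        ]), np.float64(-0.039536992274708305))
top [[354.2, 204.2], [343.4, 259.1]] [np.float64(353.6111111111111), np.float64(205.13888888888889)] 36 (array([575.73357676, -88.44531882,  97.        ]), np.float64(0.007988254636985437))
```

The cover reads 0.008 rad from the top view, so it is shut against its stop. Handing in.

```bash
python3 -c "
from workcell import workorder; print(workorder.close_job())"
```

```text
the job is handed in; nothing more can be done
None
```

The job is handed in at about 44 s: the cover was swung aside, the block tipped, taken out and set flat in the steel tray with its wells up, and the cover swung back to its shut stop.

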